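# Set and clamp the sliding leg of the slab length gauge

## Robot

A 7-joint arm with a two-finger parallel gripper is mounted at the origin on a cart in front of the work surface, level with it; the furniture and walls round the work are solid. World frame = base frame: x ahead of the robot, y to its left, z up, the work surface at z = 0. Lengths are in m, angles in rad, forces in N, time in s.
With the tool pointing down it reaches from about 0.35 to 0.9 m from the base axis. Payload 8.1 kg.
Tool frame: the origin (TCP) lies on the centre line of the jaws, within the pads' length; the fingertips stand 19 mm ahead of it and the grasp point (between the pads) is the TCP; z points along the fingers, y is the direction in which the jaws open and shut (so a half turn about z gives the same grasp; the last joint's range is limited). The gripper opens to 92 mm and grips with 3 to 60 N. Pads are 19 mm wide; open, the fingers measure 130 mm over their backs; the gripper's body (75 mm by 190 mm) begins 47 mm behind the grasp point.
Start: joints at [-1.348, 0.434, 0.025, 1.573, -0.012, 1.134, -0.075], TCP at [0.2, 0.592, 0.246] pointing down, gripper open.
Joint ranges: [-2.62, 2.62], [-0.44, 2.09], [-1.27, 1.32], [0.08, 2.57], [-1.32, 4.46], [0.12, 2], [-2.74, 2.74]. Speed limits (rad/s): [2.22, 2.22, 3.01, 3.01, 3.14, 3.14, 3.14].

## Interface

Orientations are given as a rotation vector (axis times angle).
In Python, from cell import monitor, imaging, workorder, outline_of gives the robot as it stands.
- The arm moves only by the tool move_arm, never from a script. Its argument "series" is a list of rows, each a list of 6 numbers: the shift along the world's x, y, z in cm, then the turn, a rotation vector about the world's x, y, z in degrees. A call has 1 to 8 rows; each row shifts and turns the commanded pose from where the row before left it; what a row does not reach is not made up. A row lasts 1/10 s, in which the tool goes at most 50 mm and 8.59 degrees, less where a joint would pass 70% of its speed; a pose out of reach is approached as far as the arm can. A call with a gripper value outside its range is refused whole. "grip" is the opening, from 0 (shut) to 1 (fully open), set as the call begins (left out, the last holds). The fingers move at their own pace and stop on an object; "force" is the grip in N (left out, the last holds). Time passes only in rows, so rows that do not move let the fingers close. It gives the time, the measured TCP pose, the force and the opening at its end, in the units of the state.
- monitor.observe(): the state, without advancing time (a new reading comes with each control period).
- imaging.get_image(name): name is "scene" or "top" or "wrist"; returns a dict with "color" (480x640x3 uint8, red, green, blue), "fx", "fy", "cx", "cy" (pixels), "rvec" (rotation vector, rad) and "tvec" (3), from world to camera coordinates, as OpenCV has them; the wrist camera has in their place "mount" (4x4, takes a point from camera to tool coordinates, whose origin is the TCP and whose axes are the flange's). Camera axes: x right, y down, z forward; pixel columns grow to the right and rows downward; lengths in m; the calibration is good to about 2 mm. A picture is of the moment at which its call begins: read the wrist's pose just before it. There is no depth.
- workorder.sign_off(): hands the job in, once; it reports no verdict.
Trained networks look in the newest picture that a camera, given by its name, has taken for a name from the list of things; names that differ only in an ending like _2 or _b are one class to them, and where a whole thing is asked for, a point or a joint stands for the part that bears it (a point fixed in the world has none). Each returns a list of dicts, best first, with "p" (0 to 1); they miss things now and then, are a little off and sometimes report something else, mostly with a low value. They report only what shows in the picture. A call takes as long as a camera call. They do not tell look-alikes from the thing itself.
- outline_of(camera, thing): "mask" (480x640 bool, what is visible of it) and "rect" ([left, top, width, height] in pixels, round what is visible of it).
The state is a dict: "clock": time; "joints": joint angles; "dq": joint speeds; "joint_efforts": joint torques, N m; "position": TCP position; "ee_rot": TCP orientation; "force": force on the tool from outside, world axes, zero at the start; "ft_torque": the same for the moment, N m; "width": opening from 0.0 (shut) to 1.0 (fully open).
Only numpy, scipy, OpenCV 4.12 (cv2) and the standard library are available. Lean on these libraries where they do the work, as an engineer would, in place of code of your own. Each camera call takes 0.05 s, during which the arm holds its last target. There are 200 camera calls.

## Task

Set the slab length gauge: lift the keeper link up off its two pegs and lay it on the bare table top beside the gauge's board. Then take the cam lever by its upright tab, draw the sprung leg out until its pointer stands at the fin of the mark clip, and, holding the leg there, slide the lever fully closed, away from you, under the clamp rail. Finish while still gripping the tab with the leg at its mark, do not let go at the end, and leave the bowl, the cup and the jars where they stand.

Things in the scene. Friction and masses are not known exactly. Their poses are not given: they have to be found in the camera images.
- gauge: Slab length gauge fixed on the table: plywood board 150 (x) x 290 (y) x 12 mm with a track, a sliding wooden leg, clamp rail and scale strip. Origin: table top, on the leg's centre line; the board spans x -75 to 75, y -125 to 165 mm. z up; +y is the way the leg slides out (robot's left, within 17 deg), +x away from the robot. Nothing on it but the two grip tabs is above 56 mm.
- sliding_leg: The leg, 26 mm wide, in the gauge's track, with a dark steel head 84 (x) x 44 (y) mm, top 47 mm above the table. Origin and axes equal the gauge's when home; it slides 0 to 115 mm along +y. A return spring of about 3 N draws it home whenever it is free. A 10 mm peg on it at (0, -70) and one on the board at (-44, -70) mm, tops 47 mm above the table, carry the keeper.
- keeper_grip (a point): Centre of the loose keeper link, 20 mm above its underside: dark steel plate 74 (x) x 30 (y) x 6 mm with two 14.5 mm holes, slipped over both pegs so the leg cannot slide, and in its middle an upright wooden grip tab 22 (x) x 12 (y) mm, 6 to 41 mm above the underside. On the pegs the underside is 33 mm above the table, with 14 mm of peg to clear. Axes at the start: the gauge's.
- keeper: The same loose keeper link, about 0.12 kg; origin at the centre of the underside of its plate, axes as for its centre. Stood on the table, its centre is 20 mm high.
- lever_tab (a point): Middle of the cam lever's upright steel finger tab, 70 mm above the table. The tab is 26 mm long in the gauge's x, 14 mm thick in its y, and free from 50 to 88 mm above the table. The lever rides on the leg's head: the tab moves along the gauge's +y as the leg is drawn out and along its +x as the lever is closed.
- cam_lever (a joint): Slide of the lever across the leg, m: 0 open (towards the robot), 0.028 fully closed at its stop (gauge's +x). Starts 0 to 0.004. It resists with 3 N, rising to about 10 N over the last 9 mm as its nose wedges under the clamp rail (x 50 to 72, y 42 to 164 mm in the gauge's frame, top 56 mm above the table). It stays where left and, closed, clamps the leg.
- pointer_tip (a point): Tip of the flat pointer, 6 mm wide, that juts from the leg's head towards the robot, over the scale strip; 37 mm above the table. Fixed to the leg, at x -60, y 62 mm in the leg's frame.
- mark (a point): Top middle of the fin of the mark clip, a steel saddle 24 x 12 mm with an upright fin 3 mm thick, fixed on the scale strip; 31 mm above the table, axes the gauge's. It lies 45 to 95 mm along the gauge's +y from the pointer's home. The leg is at its mark when pointer tip and fin have the same y in the gauge's frame; the pointer then stands 4 mm above the fin.
- clay_bowl: Bystander: grey clay bowl, 122 x 126 x 65 mm, origin at the centre of its underside.
- slip_cup: Bystander: beige handleless cup, 69 mm wide, 52 mm high, origin at the centre of its underside.
- glaze_jar: Bystander: grey jar with white lid, 50 mm wide, 74 mm high, origin at the centre of its underside.
- glass_jar: Bystander: clear glass jar, 69 mm wide, 120 mm high, origin at the centre of its underside.
Not all that is in view belongs to the job. Of the things like the keeper, leave any that is yellow; of the rest the smaller one is meant.

How it is judged:
On the way, in this order (a step that is already met when the one before it is completed fails the run):
1. the keeper link is lifted clear of both pegs in the gripper (z of keeper_grip in the frame of gauge above 0.074 m and contact force between the fingers and keeper above 0.5 N), for 0.1 s.
2. the keeper lies released on the table top, off the board (height (world z) of keeper_grip between 0.004 and 0.028 m and linear speed of keeper below 0.03 m/s and contact force between the fingers and keeper below 0.1 N), for 0.2 s.
3. the leg is held by the lever's tab with its pointer within 5 mm of the mark and the lever still open (slid less than 14 mm) (y of pointer_tip in the frame of mark between -0.005 and 0.005 m and value of joint cam_lever below 0.014 m and contact force between the fingers and cam_lever above 1 N), for 0.2 s.
At the end, for the whole second after the job is handed in: Pointer tip within 5 mm of the mark's fin along the leg, cam lever slid at least 25 mm of its 28 mm and at rest, fingers still gripping the lever's tab with over 2 N, and the keeper at rest and released on the table top (its centre below 28 mm, so neither on the pegs nor on the board) (all of step 2 and y of pointer_tip in the frame of mark between -0.005 and 0.005 m and value of joint cam_lever above 0.025 m and contact force between the fingers and cam_lever above 2 N and velocity of joint cam_lever below 0.01 m/s); the arm keeps its last pose, push and grip.
It fails at once if the cam lever is slid past 20 mm while the leg is more than 8 mm off its mark (value of joint cam_lever above 0.02 m and (y of pointer_tip in the frame of mark below -0.008 m or y of pointer_tip in the frame of mark above 0.008 m)).
It fails at once if the clay bowl is moved more than 30 mm (distance of clay_bowl from where it was at the start of the episode above 0.03 m).
It fails at once if the slip cup is moved more than 30 mm (distance of slip_cup from where it was at the start of the episode above 0.03 m).
It fails at once if the glaze jar is moved more than 30 mm (distance of glaze_jar from where it was at the start of the episode above 0.03 m).
It fails at once if the glass jar is moved more than 30 mm (distance of glass_jar from where it was at the start of the episode above 0.03 m).
It also fails if it takes over 54 s, if anything falls off the work surface, if the arm or the gripper's body presses on something with over 40 N, if the wrist force passes 120 N, or if a joint passes its speed limit or range.

## Working session

There is one attempt and no reset: what is moved stays moved. The work goes in short steps, Python scripts to look and compute and a tool call to move; the robot and the scene stay as the last step left them, time stands still between calls to the robot, and variables do not carry over. Pictures are saved under pics/ and viewed, about 8 in all and at most 12, crops included, and the job is handed in when it is done.

Besides the shell and the picture viewer there is one more tool, called after ">>>" by a JSON object that holds its "fn" and its "kwargs". move_arm: Moves the arm, as the interface text tells. Its arguments: {"type":"object","properties":{"series":{"type":"array"},"grip":{"type":"number"},"force":{"type":"number"}},"required":["series"]}

```bash
mkdir -p pics; cat > h.py <<'E'
import numpy as np, cv2
from cell import monitor, imaging, workorder, outline_of
from scipy.spatial.transform import Rotation as R
def cam(name):
    s=monitor.observe(); im=imaging.get_image(name)
    K=np.array([[im['fx'],0,im['cx']],[0,im['fy'],im['cy']],[0,0,1]])
    if 'mount' in im:
        T=np.eye(4); T[:3,:3]=R.from_rotvec(s['ee_rot']).as_matrix(); T[:3,3]=s['position']
        W=T@np.array(im['mount'])   # cam->world
        Rw=W[:3,:3].T; t=-Rw@W[:3,3]
    else:
        Rw=R.from_rotvec(np.array(im['rvec']).ravel()).as_matrix(); t=np.array(im['tvec']).ravel()
    return dict(img=im['color'],K=K,R=Rw,t=t)
def proj(c,P):
    q=(c['R']@np.atleast_2d(P).T).T+c['t']; q=q@c['K'].T; return q[:,:2]/q[:,2:]
def onz(c,uv,z):
    d=c['R'].T@np.linalg.solve(c['K'],[uv[0],uv[1],1.]); o=-c['R'].T@c['t']
    return o+d*(z-o[2])/d[2]
def tri(cs,uvs):
    A=[];b=[]
    for c,uv in zip(cs,uvs):
        d=c['R'].T@np.linalg.solve(c['K'],[uv[0],uv[1],1.]); d/=np.linalg.norm(d); o=-c['R'].T@c['t']
        M=np.eye(3)-np.outer(d,d); A.append(M);b.append(M@o)
    A=np.vstack(A);b=np.hstack(b); x,res,_,_=np.linalg.lstsq(A,b,rcond=None); return x,np.sqrt(res)
def save(c,fn): cv2.imwrite('pics/'+fn,c['img'][:,:,::-1])
E
python3 - <<'E'
from h import *
import pickle
D={}
for n in ['top','scene']:
    c=cam(n); save(c,n+'1.png'); D[n]=c
    print(n,'cam at',(-c['R'].T@c['t']).round(3))
    for th in ['gauge','sliding_leg','keeper','lever_tab','mark','pointer_tip','clay_bowl','slip_cup','glaze_jar','glass_jar']:
        try:
            for o in outline_of(n,th)[:3]:
                m=o['mask']; ys,xs=np.nonzero(m); print(th,round(o['p'],2),o['rect'],onz(c,(xs.mean(),ys.mean()),0.03)[:2].round(3))
        except Exception as e: print(th,e)
pickle.dump(D,open('d1.pkl','wb'))
print(monitor.observe())
E
```

```text
top cam at [0.362 0.015 1.448]
gauge 0.96 [253.1, 212.4, 112.5, 65.5] [0.544 0.077]
sliding_leg 0.61 [269.8, 229.4, 91.3, 33.5] [0.545 0.088]
keeper 0.72 [387.9, 284.7, 22.1, 29.2] [ 0.408 -0.155]
keeper 0.71 [314.2, 303.8, 45.9, 32.5] [0.366 0.003]
keeper 0.57 [339.7, 238.9, 7.5, 30.2] [ 0.524 -0.017]
lever_tab 0.69 [283.5, 226.7, 16.8, 31.7] [0.546 0.115]
mark 0.47 [257.3, 264.2, 4.0, 5.9] [0.486 0.194]
mark 0.25 [275.8, 225.4, 83.2, 38.0] [0.545 0.088]
pointer_tip 0.9 [275.6, 226.9, 81.6, 42.8] [0.545 0.084]
clay_bowl 0.77 [157.5, 298.3, 52.3, 46.1] [0.353 0.382]
clay_bowl 0.42 [340.6, 239.9, 8.9, 31.2] [ 0.524 -0.019]
slip_cup 0.91 [324.4, 143.4, 27.0, 30.6] [ 0.773 -0.003]
slip_cup 0.37 [272.9, 226.2, 85.9, 41.6] [0.544 0.087]
glaze_jar 0.9 [280.3, 152.0, 21.0, 29.8] [0.75  0.118]
glaze_jar 0.74 [284.4, 230.6, 12.5, 32.0] [0.543 0.114]
glass_jar 0.76 [450.1, 175.1, 35.5, 33.6] [ 0.688 -0.332]
scene cam at [-0.08  -0.682  0.594]
gauge 0.59 [248.3, 215.6, 124.2, 90.4] [0.525 0.038]
sliding_leg 0.57 [277.6, 226.7, 69.3, 50.6] [0.555 0.109]
keeper 0.82 [308.0, 255.0, 37.1, 27.1] [ 0
[... 644 characters left out ...]
, 258.9, 43.1, 63.6] [ 0.744 -0.295]
{'clock': 1.1, 'joints': array([-1.34761607,  0.43450673,  0.02499723,  1.57321054, -0.01159176,
        1.13401193, -0.0750778 ]), 'dq': array([ 0.00012426,  0.00090748,  0.0007006 ,  0.00098835,  0.00033012,
        0.00017372, -0.00184817]), 'joint_efforts': array([-1.42342014e-04, -6.67695308e+01,  9.83679704e-01, -3.14807224e+01,
       -6.07222226e-02,  3.26338992e-02,  1.89677104e-05]), 'position': array([0.20005785, 0.59211921, 0.24573354]), 'ee_rot': array([5.09559360e-01, 3.09997306e+00, 1.08944228e-05]), 'force': array([ 0.17676009,  0.26369225, -0.34244124]), 'ft_torque': array([0.03770317, 0.02153416, 0.02086502]), 'width': 0.998313315969645}
```

View pics/top1.png

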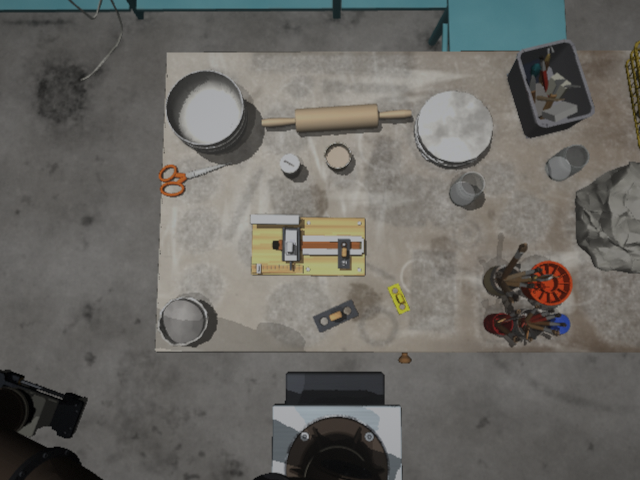

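View pics/scene1.png

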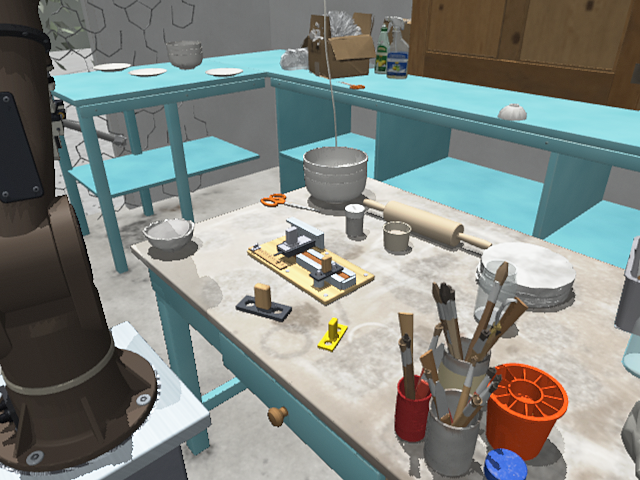

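The top view shows the gauge at about (308,245) px. The dark keeper is on its pegs at (344,254), with a larger dark look-alike at (336,316) and a yellow one at (399,298). The scene view agrees. The board is turned by only about -2°, so I'm moving over it to look from close up.

>>> {"fn": "move_arm", "kwargs": {"series": [[2.4, -3.9, 0, 0, 0, 2.4], [2.4, -3.9, 0, 0, 0, 2.4], [2.4, -3.9, 0, 0, 0, 2.4], [2.4, -3.9, 0, 0, 0, 2.4], [2.4, -3.9, 0, 0, 0, 2.4], [2.4, -3.9, 0, 0, 0, 2.3], [2.4, -3.9, 0, 0, 0, 2.3]], "grip": 0.6}}

```text
clock: 1.8
position: [0.3688, 0.3175, 0.246]
ee_rot: [0.054, 3.141, 0.001]
force: [1.5, 0.1, -0.4]
width: 0.602
```

>>> {"fn": "move_arm", "kwargs": {"series": [[2.4, -3.9, 0, 0, 0, 0], [2.4, -3.9, 0, 0, 0, 0], [2.4, -3.9, 0, 0, 0, 0], [2.4, -3.9, 0, 0, 0, 0], [2.4, -3.9, 0, 0, 0, 0], [2.4, -3.9, 0, 0, 0, 0], [2.0, -3.9, 0, 0, 0, 0], [0, 0, 0, 0, 0, 0]]}}

```text
clock: 2.6
position: [0.5342, 0.0392, 0.2461]
ee_rot: [0.071, 3.139, -0.005]
force: [-0.2, 0.3, -0.5]
width: 0.597
```

```bash
python3 - <<'E'
from h import *
import pickle
c=cam('wrist'); save(c,'w1.png'); pickle.dump(c,open('w1.pkl','wb'))
print('cam',(-c['R'].T@c['t']).round(3), c['R'].round(2).tolist())
for th in ['keeper','lever_tab','mark','sliding_leg','gauge']:
    for o in outline_of('wrist',th)[:2]:
        ys,xs=np.nonzero(o['mask']); print(th,round(o['p'],2),np.round(o['rect']),cv2.minAreaRect(np.c_[xs,ys].astype(np.float32)))
E
```

```text
cam [0.466 0.043 0.385] [[0.05, 1.0, -0.0], [0.97, -0.04, 0.25], [0.25, -0.01, -0.97]]
keeper 0.93 [76. 38. 74. 92.] ((108.69117736816406, 85.48529052734375), (89.6937484741211, 40.13066864013672), 59.03623962402344)
keeper 0.92 [214.   0. 125.  77.] ((276.0187683105469, 23.674564361572266), (60.72058868408203, 120.0277328491211), 61.47687911987305)
lever_tab 0.94 [389. 172.  37.  88.] ((407.0, 216.0), (84.0, 36.0), 90.0)
mark 0.88 [482. 137.  18.  27.] ((489.5, 149.5), (25.0, 13.0), 90.0)
sliding_leg 0.64 [389. 173.  36.  86.] ((407.0, 215.5), (85.0, 36.0), 90.0)
sliding_leg 0.63 [226. 147. 229. 118.] ((344.1986083984375, 232.36300659179688), (114.8173599243164, 219.68624877929688), 69.44395446777344)
gauge 0.88 [208. 132. 300. 155.] ((360.41766357421875, 213.243896484375), (151.06004333496094, 300.38397216796875), 87.90984344482422)
```

View pics/w1.png

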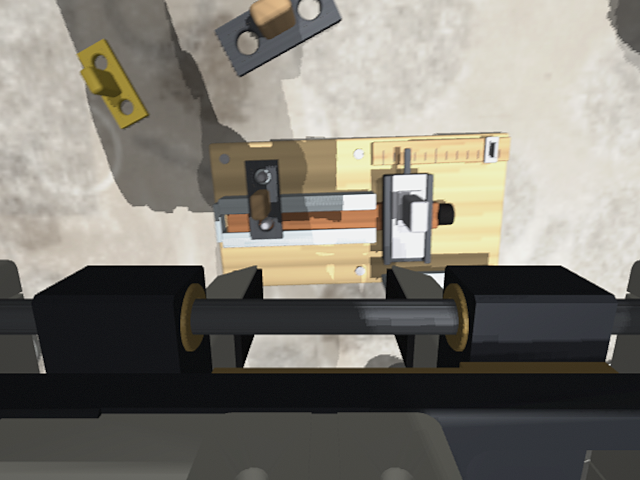

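The wrist view shows the keeper with its pegs at (263,177) and (266,226). The lever tab is at about (415,212), the pointer tip at (407,150), the mark at (491,150), and the board's near edge runs from (210,145) to (508,133). I'll take an enlarged crop for precise pixels.

```bash
python3 - <<'E'
import cv2
i=cv2.imread('pics/w1.png')[128:278,200:520]
cv2.imwrite('pics/w1c.png',cv2.resize(i,None,fx=2.5,fy=2.5,interpolation=cv2.INTER_CUBIC))
E
```

```text
(no output)
```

View pics/w1c.png

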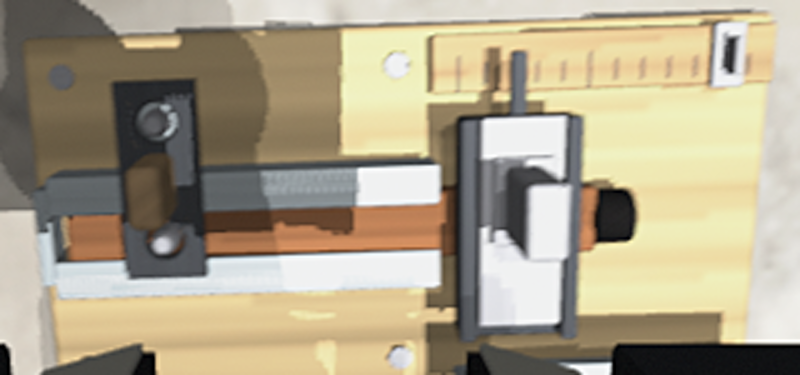

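```bash
cat > fit.py <<'E'
from h import *
import pickle
from scipy.optimize import least_squares
c=pickle.load(open('w1.pkl','rb'))
G=np.array([[-75,-125,12],[-75,165,12],[-44,-70,47],[0,-70,47],[-60,62,37]])/1e3
f=lambda u,v:(200+u/2.5,128+v/2.5)
uv=np.array([f(25,40),f(773,13),f(155,119),f(166,240),f(518,52)])
def g2w(p,P): return R.from_euler('z',p[2]).apply(P)+[p[0],p[1],0]
r=least_squares(lambda p:(proj(c,g2w(p,G))-uv).ravel(),[.544,.057,0])
p=r.x
if __name__=='__main__':
    print(p[:2],np.degrees(p[2]));print((proj(c,g2w(p,G))-uv).round(1).tolist())
    print('keeper',g2w(p,[-.022,-.07,.053]),'pxtop',proj(c,g2w(p,[-.022,-.07,.074])))
    w2g=lambda w:R.from_euler('z',-p[2]).apply(w-[p[0],p[1],0])
    for px in [f(724,50),f(740,50)]: print('mark g',w2g(onz(c,px,.031)))
    for px in [f(548,180),f(548,257),f(570,215),f(528,220)]: print('tab top g',w2g(onz(c,px,.088)))
    D=pickle.load(open('d1.pkl','rb'))
    # two-view: scene keeper / top keeper mask centres
    for n,r in dict(keeper={'top':[339.7,238.9,7.5,30.2],'scene':[308,255,37.1,27.1]},tab={'top':[283.5,226.7,16.8,31.7],'scene':[277.3,230,29.7,21.1]}).items():
        print(n,tri([D['top'],D['scene']],[(r[k][0]+r[k][2]/2,r[k][1]+r[k][3]/2) for k in('top','scene')]))
    # keeper tab top from scene, projected
    print('scene px kept top',proj(D['scene'],g2w(p,[-.022,-.07,.074])),'tab top',proj(D['scene'],g2w(p,[-.022,.07,.088])))
    s=monitor.observe();T=R.from_rotvec(s['ee_rot']).as_matrix();print('tool y yaw',np.degrees(np.arctan2(-T[0,1],T[1,1])),s['position'],s['clock'])
    print('tool z',T[:,2])
E
python3 fit.py
```

```text
[0.54618772 0.05407246] -0.51137809203392
[[-2.0, -1.9], [2.2, -2.5], [-0.3, 0.9], [-0.9, 0.5], [1.0, 3.3]]
keeper [ 0.52356384 -0.0157284   0.053     ] pxtop [[258.53129295 206.51458898]]
mark g [-0.06062656  0.13749507  0.031     ]
mark g [-0.06041339  0.14333117  0.031     ]
tab top g [-0.02523793  0.06060312  0.088     ]
tab top g [6.92663836e-05 6.12883102e-02 8.80000000e-02]
tab top g [-0.01361339  0.06795531  0.088     ]
tab top g [-0.01245526  0.05454185  0.088     ]
keeper (array([ 0.52237301, -0.0195458 ,  0.04196433]), array([0.00389623]))
tab (array([0.54406244, 0.11308404, 0.05105583]), array([0.00636376]))
scene px kept top [[324.44110458 255.00751697]] tab top [[283.97268648 227.2312306 ]]
tool y yaw -1.9319683607891436 [0.53160603 0.04769261 0.24575889] 2.9
tool z [-1.95702058e-04  6.34585333e-04 -9.99999780e-01]
```

The arm was still settling during that picture, so I'll redo it settled from two positions.

```bash
python3 - <<'E'
from h import *
import pickle
s=monitor.observe(); c=cam('wrist'); s2=monitor.observe(); print(s['position'],s2['position']); save(c,'w2.png'); pickle.dump(c,open('w2.pkl','wb'))
E
```

```text
[0.53160603 0.04769261 0.24575889] [0.53164221 0.04757818 0.24578116]
```

>>> {"fn": "move_arm", "kwargs": {"series": [[-1.5, -1, -2.5, 0, 0, 0.7], [-1.5, -1, -2.5, 0, 0, 0.7], [0, 0, 0, 0, 0, 0], [0, 0, 0, 0, 0, 0], [0, 0, 0, 0, 0, 0]]}}

```text
clock: 3.45
position: [0.5035, 0.0271, 0.197]
ee_rot: [0.017, 3.139, 0.001]
force: [1.3, -1.0, 0.0]
width: 0.6
```

```bash
python3 - <<'E'
from h import *
import pickle
s=monitor.observe(); c=cam('wrist'); s2=monitor.observe(); print(s['position'],s2['position'],s2['ee_rot']); save(c,'w3.png'); pickle.dump(c,open('w3.pkl','wb'))
a=cv2.imread('pics/w2.png')[128:278,200:520]; b=cv2.imread('pics/w3.png')
cv2.imwrite('pics/w23.png',np.vstack([cv2.resize(a,(640,300),interpolation=cv2.INTER_CUBIC)[:,:640],b[90:390]]))
E
```

```text
[0.50346133 0.02714905 0.19695981] [0.50349803 0.02708732 0.19693202] [1.68942047e-02 3.13911649e+00 1.04289811e-03]
```

View pics/w23.png

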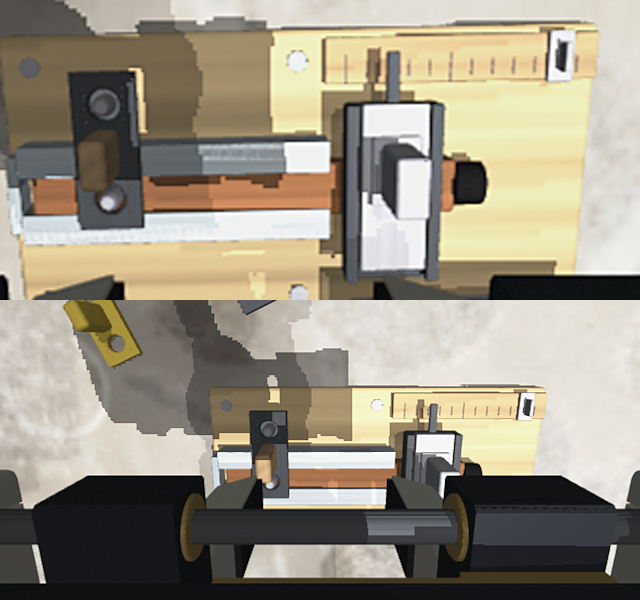

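Lower half (w3): board edge from (211,178) to (546,178), pegs at (269,219) and (271,273), pointer tip at (433,195). Upper half (w2): pegs at (251.5,179.5) and (255.5,228), pointer tip at (396.5,154.5). I'll fit both together.

```bash
cat > fit2.py <<'E'
from h import *
import pickle
from scipy.optimize import least_squares
c2,c3=[pickle.load(open(f'w{i}.pkl','rb')) for i in(2,3)]
NL,NR,P1,P2,PT=np.array([[-75,-125,12],[-75,165,12],[-44,-70,47],[0,-70,47],[-60,62,37]])/1e3
o2=[(NR,499,141),(P1,251.5,179.5),(P2,255.5,228),(PT,396.5,154.5)]
o3=[(NL,211,178),(NR,546,178),(P1,269,219),(P2,271,273),(PT,433,195)]
def g2w(p,P): return R.from_euler('z',p[2]).apply(P)+[p[0],p[1],0]
def res(p):
    return np.vstack([proj(c,g2w(p,o[0]))-np.array(o[1:]) for c,os in((c2,o2),(c3,o3)) for o in os])
p=least_squares(lambda p:res(p).ravel(),[.544,.057,0],loss='soft_l1').x
w2g=lambda w:R.from_euler('z',-p[2]).apply(w-[p[0],p[1],0])
if __name__=='__main__':
    print(p[:2],np.degrees(p[2]));print(res(p).round(1).tolist())
    for n,a,b in(('P1',o2[1],o3[2]),('P2',o2[2],o3[3]),('PT',o2[3],o3[4])):
        x,r=tri([c2,c3],[a[1:],b[1:]]); print(n,w2g(x).round(4),r)
    print('keeper',g2w(p,[-.022,-.07,.053]))
    print('mark g',w2g(onz(c2,(200+561/2,128+56/2),.025)),w2g(onz(c2,(200+570/2,128+56/2),.031)),w2g(onz(c3,(532,195),.031)))
    # tab top face in w2
    for u,v in [(414,152),(414,218),(397,190),(432,190)]: print('tab',w2g(onz(c2,(200+u/2,128+v/2),.088)))
E
python3 fit2.py
```

```text
[0.54676837 0.05289278] -0.9244425198012781
[[1.7, -2.4], [-0.5, 0.3], [-1.3, -0.3], [1.1, 3.6], [-2.5, -2.5], [2.4, -0.9], [-0.6, 1.4], [-0.8, 0.2], [1.7, 3.9]]
P1 [-0.0435 -0.0707  0.0401] [0.00025065]
P2 [ 0.0015 -0.0698  0.0425] [0.0002424]
PT [-0.0629  0.0611  0.035 ] [0.00032078]
keeper [ 0.52364187 -0.01674316  0.053     ]
mark g [-0.0597392   0.14174615  0.025     ] [-0.06004507  0.14344744  0.031     ] [-0.06252802  0.14265628  0.031     ]
tab [-0.0272041   0.06086615  0.088     ]
tab [6.16117262e-05 6.18756173e-02 8.80000000e-02]
tab [-0.01178053  0.05458675  0.088     ]
tab [-0.01152341  0.06870026  0.088     ]
```

>>> {"fn": "move_arm", "kwargs": {"series": [[0.7, -1.5, -2.5, 0, 0, 0], [0.7, -1.5, -2.5, 0, 0, 0], [0.6, -1.4, -2.5, 0, 0, 0], [0, 0, 0, 0, 0, 0], [0, 0, 0, 0, 0, 0], [0, 0, 0, 0, 0, 0]], "grip": 0.5}}

```text
clock: 4.1
position: [0.523, -0.0168, 0.122]
ee_rot: [0.017, 3.14, 0.001]
force: [-0.4, 0.4, -1.1]
width: 0.5
```

```bash
python3 - <<'E'
from h import *
c=cam('wrist'); save(c,'w4.png'); print(monitor.observe()['position'])
for z in(.053,.074): print(proj(c,[.5236,-.0165,z]))
for o in outline_of('wrist','keeper'):print(o['p'],o['rect'])
E
```

```text
[ 0.52295912 -0.01675861  0.12209083]
[[324.65558191 255.15869808]]
[[324.74590933 267.69629645]]
0.83 [259.3, 0.0, 153.2, 60.8]
0.76 [295.9, 186.3, 49.7, 112.3]
0.76 [40.7, 0.1, 112.1, 131.9]
0.67 [272.5, 179.7, 329.2, 119.6]
```

View pics/w4.png

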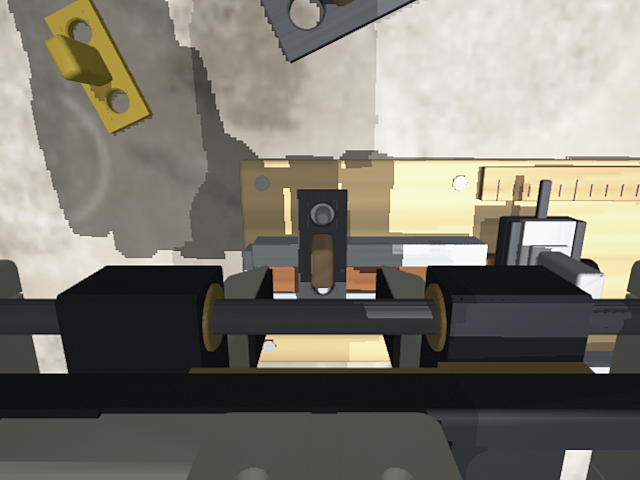

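The keeper tab is at (322,262), centred between the fingers. Descending and gripping.

>>> {"fn": "move_arm", "kwargs": {"series": [[0, 0, -2.5, 0, 0, 0], [0, 0, -2.5, 0, 0, 0], [0, 0, -1, 0, 0, 0], [0, 0, 0, 0, 0, 0], [0, 0, 0, 0, 0, 0]]}}

```text
clock: 4.7
position: [0.5226, -0.0177, 0.0616]
ee_rot: [0.018, 3.141, 0.0]
force: [-0.0, -0.4, 0.3]
width: 0.497
```

>>> {"fn": "move_arm", "kwargs": {"series": [[0, 0, 0, 0, 0, 0], [0, 0, 0, 0, 0, 0], [0, 0, 0, 0, 0, 0], [0, 0, 0, 0, 0, 0], [0, 0, 0, 0, 0, 0], [0, 0, 0, 0, 0, 0]], "grip": 0, "force": 25}}

```text
clock: 5.3
position: [0.5222, -0.0179, 0.0609]
ee_rot: [0.018, 3.141, 0.0]
force: [-0.6, 0.2, 3.0]
width: 0.126
```

>>> {"fn": "move_arm", "kwargs": {"series": [[0, 0, 1, 0, 0, 0], [0, 0, 1.5, 0, 0, 0], [0, 0, 2, 0, 0, 0], [0, 0, 1.5, 0, 0, 0], [0, 0, 0, 0, 0, 0], [0, 0, 0, 0, 0, 0]]}}

```text
clock: 5.9
position: [0.522, -0.0178, 0.1208]
ee_rot: [0.018, 3.141, 0.0]
force: [-0.3, 0.3, -1.3]
width: 0.128
```

```bash
python3 - <<'E'
from h import *
c=cam('wrist'); save(c,'w5.png'); s=monitor.observe();print(s['position'],s['force'],s['width'])
E
```

```text
[ 0.52164575 -0.01781011  0.12031411] [ 0.70697624  0.39230919 -1.69827669] 0.12776019679343154
```

View pics/w5.png

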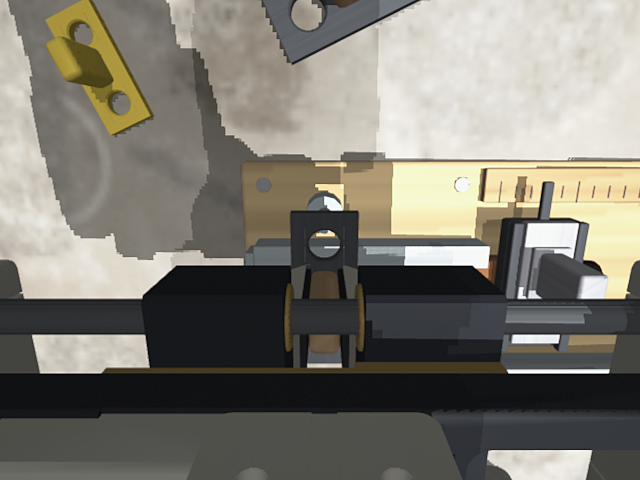

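The keeper is clear of its pegs and held: its hole is at (324,240), with the peg below it at (325,203). Moving to the bare table right of the board.

>>> {"fn": "move_arm", "kwargs": {"series": [[0.3, -3, 0, 0, 0, 0], [0.4, -4, 0, 0, 0, 0], [0.4, -4, 0, 0, 0, 0], [0, -2.5, -1, 0, 0, 0], [0, 0, -3, 0, 0, 0], [0, 0, -3, 0, 0, 0], [0, 0, -1.2, 0, 0, 0], [0, 0, 0, 0, 0, 0]]}}

```text
clock: 6.75
position: [0.5313, -0.1524, 0.0367]
ee_rot: [-0.018, -3.137, -0.001]
force: [-0.4, 0.5, -2.2]
width: 0.13
```

>>> {"fn": "move_arm", "kwargs": {"series": [[0, 0, -0.4, 0, 0, 0], [0, 0, -0.4, 0, 0, 0], [0, 0, 0, 0, 0, 0], [0, 0, 0, 0, 0, 0]]}}

```text
clock: 7.15
position: [0.5334, -0.1528, 0.0313]
ee_rot: [0.018, 3.141, -0.0]
force: [-0.1, -0.5, -0.5]
width: 0.126
```

>>> {"fn": "move_arm", "kwargs": {"series": [[0, 0, -0.2, 0, 0, 0], [0, 0, -0.2, 0, 0, 0], [0, 0, 0, 0, 0, 0], [0, 0, 0, 0, 0, 0]]}}

```text
clock: 7.55
position: [0.5335, -0.1529, 0.0278]
ee_rot: [0.018, 3.14, 0.0]
force: [-2.8, 1.1, 12.0]
width: 0.132
```

Contact with the table. Releasing and backing up.

>>> {"fn": "move_arm", "kwargs": {"series": [[0, 0, 0, 0, 0, 0], [0, 0, 0, 0, 0, 0], [0, 0, 0, 0, 0, 0], [0, 0, 0, 0, 0, 0], [0, 0, 0, 0, 0, 0]], "grip": 0.5}}

```text
clock: 8.05
position: [0.533, -0.1529, 0.0266]
ee_rot: [-0.018, -3.141, -0.0]
force: [0.3, 0.1, 0.5]
width: 0.488
```

>>> {"fn": "move_arm", "kwargs": {"series": [[0, 0, 2, 0, 0, 0], [0, 0, 3, 0, 0, 0], [0, 0, 4, 0, 0, 0], [-0.5, 2, 4, 0, 0, 0], [-0.5, 4, 0, 0, 0, 0], [-0.5, 4.5, 0, 0, 0, 0], [-0.5, 4.5, 0, 0, 0, 0], [-0.5, 4.5, 0, 0, 0, 0]]}}

```text
clock: 8.85
position: [0.5077, 0.0437, 0.157]
ee_rot: [0.019, 3.141, 0.0]
force: [2.0, 0.7, -0.0]
width: 0.498
```

>>> {"fn": "move_arm", "kwargs": {"series": [[-0.5, 4, 0, 0, 0, 0], [0, 0, 0, 0, 0, 0], [0, 0, 0, 0, 0, 0], [0, 0, 0, 0, 0, 0]]}}

```text
clock: 9.25
position: [0.5031, 0.081, 0.1567]
ee_rot: [-0.02, -3.142, 0.001]
force: [-0.5, -0.5, 0.2]
width: 0.498
```

```bash
python3 - <<'E'
from h import *
import pickle
c=cam('wrist'); save(c,'w6.png'); pickle.dump(c,open('w6.pkl','wb')); t=cam('top')
s=monitor.observe();print(s['clock'],s['position'],s['ee_rot'],s['width'])
for o in outline_of('top','keeper'):
  ys,xs=np.nonzero(o['mask']);print(o['p'],o['rect'],onz(t,(xs.mean(),ys.mean()),.02))
for th in('mark','lever_tab'):
  for o in outline_of('wrist',th): print(th,o['p'],o['rect'])
cv2.imwrite('pics/w6c.png',np.vstack([c['img'][120:420,:,::-1],cv2.resize(t['img'][200:350,240:560,::-1],(640,300))]))
E
```

```text
9.35 [0.50323546 0.08055815 0.15674464] [ 2.22089303e-02  3.14147494e+00 -7.39904794e-04] 0.4987369813185896
0.91 [333.3, 302.7, 26.9, 25.7] [ 0.3749353  -0.01854994  0.02      ]
0.75 [392.3, 240.0, 11.5, 27.0] [ 0.52961075 -0.15231324  0.02      ]
0.64 [389.2, 284.7, 18.4, 31.6] [ 0.4097641  -0.15588998  0.02      ]
mark 0.83 [468.3, 188.6, 24.5, 34.2]
lever_tab 0.63 [350.7, 236.0, 42.2, 106.2]
```

View pics/w6c.png

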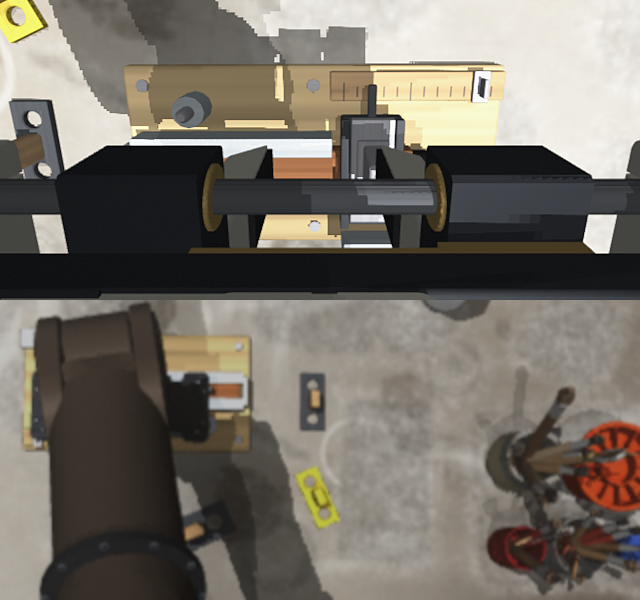

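The keeper stands released on the table at about (0.53, -0.152). The fingers are left of the tab and need to go about +3.2 cm in x and +3.4 cm in y. Moving to the tab.

>>> {"fn": "move_arm", "kwargs": {"series": [[1.6, 1.7, -1, 0, 0, 0], [1.6, 1.7, -2.5, 0, 0, 0], [0, 0, 0, 0, 0, 0], [0, 0, 0, 0, 0, 0], [0, 0, 0, 0, 0, 0]]}}

```text
clock: 10.0
position: [0.5349, 0.115, 0.1222]
ee_rot: [0.02, 3.141, -0.001]
force: [1.2, -0.6, 0.1]
width: 0.499
```

```bash
python3 - <<'E'
from h import *
c=cam('wrist'); save(c,'w7.png'); s=monitor.observe();print(s['clock'],s['position'],s['ee_rot'])
print(proj(c,[[.535,.1145,.088],[.535,.1145,.07]]))
E
```

```text
10.05 [0.53499958 0.1151195  0.12243061] [ 2.04222560e-02  3.14098438e+00 -1.17030980e-04]
[[323.0942496  276.61895152]
 [323.18893743 264.29175109]]
```

View pics/w7.png

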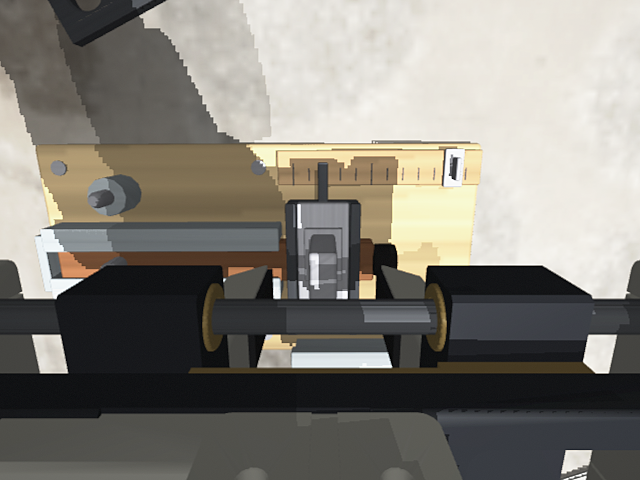

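The tab is centred between the fingers at (323,275). Pointer tip is at (323,163) and the mark at (454,167). Descending and gripping.

>>> {"fn": "move_arm", "kwargs": {"series": [[0, 0, -2.5, 0, 0, 0], [0, 0, -2.0, 0, 0, 0], [0, 0, -0.5, 0, 0, 0], [0, 0, 0, 0, 0, 0], [0, 0, 0, 0, 0, 0]]}}

```text
clock: 10.55
position: [0.5356, 0.116, 0.0728]
ee_rot: [0.019, 3.14, 0.001]
force: [0.3, -0.3, 0.3]
width: 0.499
```

>>> {"fn": "move_arm", "kwargs": {"series": [[0, 0, 0, 0, 0, 0], [0, 0, 0, 0, 0, 0], [0, 0, 0, 0, 0, 0], [0, 0, 0, 0, 0, 0], [0, 0, 0, 0, 0, 0], [0, 0, 0, 0, 0, 0]], "grip": 0, "force": 50}}

```text
clock: 11.15
position: [0.5352, 0.1156, 0.0719]
ee_rot: [0.019, 3.141, -0.001]
force: [0.1, -2.1, 4.7]
width: 0.152
```

>>> {"fn": "move_arm", "kwargs": {"series": [[0, 1, 0, 0, 0, 0], [0, 1.5, 0, 0, 0, 0], [0.1, 1.5, 0, 0, 0, 0], [0, 1.5, 0, 0, 0, 0], [0, 1.3, 0, 0, 0, 0], [0, 0.7, 0, 0, 0, 0], [0, 0, 0, 0, 0, 0], [0, 0, 0, 0, 0, 0]]}}

```text
clock: 11.95
position: [0.5361, 0.1917, 0.0719]
ee_rot: [0.017, 3.141, 0.0]
force: [-0.0, -2.4, 5.3]
width: 0.149
```

```bash
python3 - <<'E'
from h import *
import pickle
c=cam('wrist'); save(c,'w8.png'); pickle.dump(c,open('w8.pkl','wb')); s=monitor.observe();print(s['clock'],s['position'],s['force'],s['width'])
q=c['img'][60:360,220:470,::-1]
cv2.imwrite('pics/w8c.png',cv2.resize(c['img'][130:280,220:420,::-1],(800,600),interpolation=cv2.INTER_CUBIC))
E
```

```text
12.0 [0.53606943 0.19139232 0.07190576] [-1.03241963 -2.78164176  5.48419073] 0.15005248613671807
```

View pics/w8c.png

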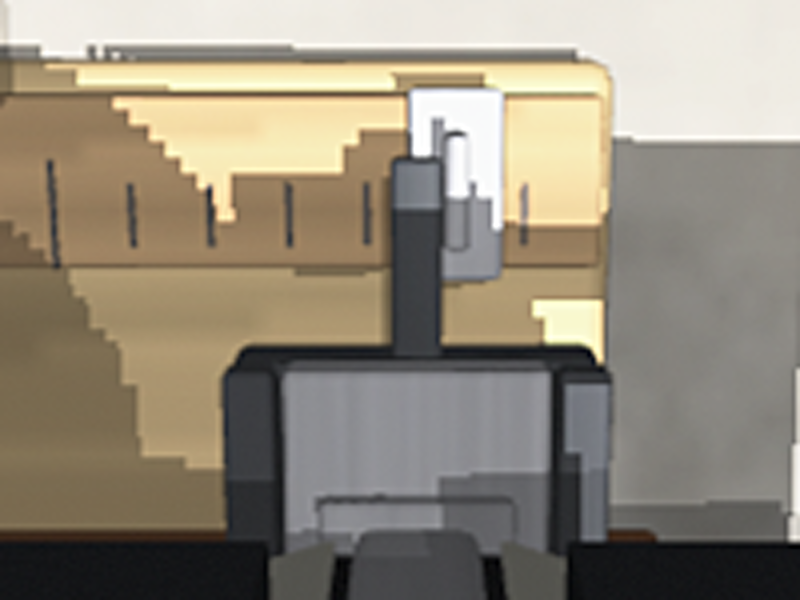

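The pointer's centre is at 417 px in the enlarged crop and the fin's at 457 px, at about 8 px/mm. That leaves about 5 mm to draw.

>>> {"fn": "move_arm", "kwargs": {"series": [[0, 0.3, 0, 0, 0, 0], [0, 0.2, 0, 0, 0, 0], [0, 0, 0, 0, 0, 0], [0, 0, 0, 0, 0, 0], [0, 0, 0, 0, 0, 0], [0, 0, 0, 0, 0, 0]]}}

```text
clock: 12.6
position: [0.5362, 0.1961, 0.0719]
ee_rot: [0.019, 3.141, 0.0]
force: [0.4, -2.0, 5.5]
width: 0.149
```

```bash
cat > look.py <<'E'
from h import *
import sys
c=cam('wrist'); s=monitor.observe();print(s['clock'],s['position'],s['force'],s['width'])
cv2.imwrite(f'pics/{sys.argv[1]}.png',cv2.resize(c['img'][130:280,220:420,::-1],(800,600),interpolation=cv2.INTER_CUBIC))
E
python3 look.py w9
```

```text
12.65 [0.53615479 0.19611662 0.0719074 ] [-0.87273549 -3.00056775  5.14792927] 0.1481293760595468
```

View pics/w9.png

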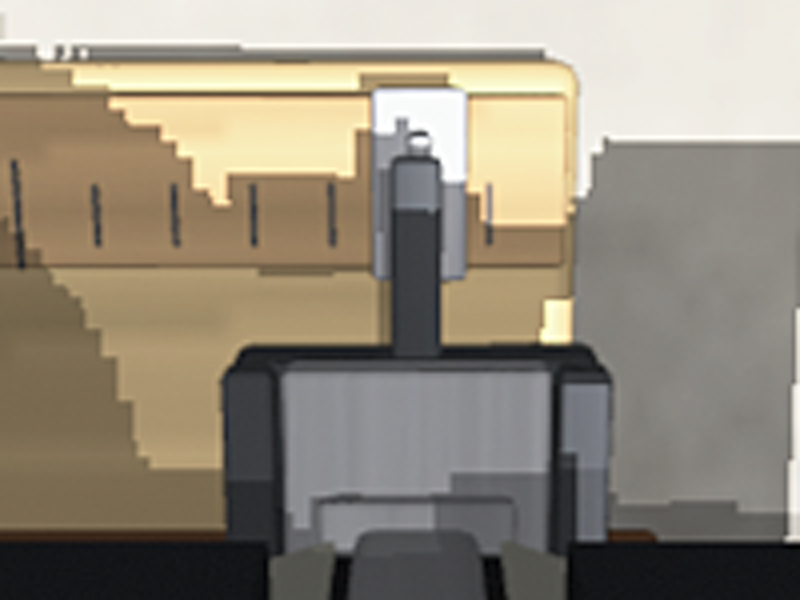

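Pointer (417) and fin (420) coincide to within about 0.4 mm. Now closing the lever along +x.

>>> {"fn": "move_arm", "kwargs": {"series": [[0.3, 0, 0, 0, 0, 0], [0.4, 0, 0, 0, 0, 0], [0.4, 0, 0, 0, 0, 0], [0.4, 0, 0, 0, 0, 0], [0.4, 0, 0, 0, 0, 0], [0, 0, 0, 0, 0, 0], [0, 0, 0, 0, 0, 0]]}}

```text
clock: 13.35
position: [0.5553, 0.1959, 0.0719]
ee_rot: [0.019, 3.141, -0.0]
force: [-0.5, -2.8, 5.6]
width: 0.152
```

>>> {"fn": "move_arm", "kwargs": {"series": [[0.3, 0, 0, 0, 0, 0], [0.3, 0, 0, 0, 0, 0], [0.2, 0, 0, 0, 0, 0], [0, 0, 0, 0, 0, 0], [0, 0, 0, 0, 0, 0]]}}

```text
clock: 13.85
position: [0.5621, 0.1959, 0.0719]
ee_rot: [-0.019, -3.14, 0.001]
force: [-4.5, -3.2, 8.5]
width: 0.154
```

>>> {"fn": "move_arm", "kwargs": {"series": [[0.2, 0, 0, 0, 0, 0], [0, 0, 0, 0, 0, 0], [0, 0, 0, 0, 0, 0], [0, 0, 0, 0, 0, 0]]}}

```text
clock: 14.25
position: [0.5628, 0.1959, 0.0718]
ee_rot: [-0.018, -3.137, 0.001]
force: [-8.9, -3.7, 13.2]
width: 0.153
```

>>> {"fn": "move_arm", "kwargs": {"series": [[0.2, 0, 0, 0, 0, 0], [0, 0, 0, 0, 0, 0], [0, 0, 0, 0, 0, 0], [0, 0, 0, 0, 0, 0]]}}

```text
clock: 14.65
position: [0.5629, 0.1962, 0.0718]
ee_rot: [-0.017, -3.134, 0.001]
force: [-16.0, -3.2, 20.1]
width: 0.149
```

>>> {"fn": "move_arm", "kwargs": {"series": [[0.2, 0, 0, 0, 0, 0], [0, 0, 0, 0, 0, 0], [0, 0, 0, 0, 0, 0], [0, 0, 0, 0, 0, 0]]}}

```text
clock: 15.05
position: [0.5631, 0.1964, 0.0717]
ee_rot: [-0.016, -3.131, 0.001]
force: [-21.9, -3.6, 25.6]
width: 0.149
```

```bash
python3 look.py w10
```

```text
15.1 [0.56312998 0.1964454  0.07172399] [-21.67661871  -4.13436018  25.98520719] 0.15060595368644356
```

The lever is hard on its stop: 22 N with no further travel, after 26.9 mm of tool travel. I'll ease the push a little and take the last check picture.

>>> {"fn": "move_arm", "kwargs": {"series": [[-0.2, 0, 0, 0, 0, 0], [0, 0, 0, 0, 0, 0], [0, 0, 0, 0, 0, 0], [0, 0, 0, 0, 0, 0]]}}

```text
clock: 15.5
position: [0.5629, 0.1964, 0.0718]
ee_rot: [-0.017, -3.134, 0.001]
force: [-16.8, -2.2, 19.4]
width: 0.15
```

```bash
python3 - <<'E'
from h import *
c=cam('wrist'); s=monitor.observe();print(s['clock'],s['position'],s['force'],s['width'])
t=cam('top')
for o in outline_of('top','keeper'):
  ys,xs=np.nonzero(o['mask']);print(o['p'],onz(t,(xs.mean(),ys.mean()),.02))
cv2.imwrite('pics/w11.png',cv2.resize(c['img'][130:290,220:420,::-1],(750,600),interpolation=cv2.INTER_CUBIC))
E
```

```text
15.55 [0.56291192 0.19641467 0.07177963] [-17.03904483  -3.29118898  19.51397833] 0.1514042613831115
0.68 [ 0.53249601 -0.15197838  0.02      ]
0.66 [0.36664572 0.00189675 0.02      ]
0.53 [ 0.41121485 -0.15648178  0.02      ]
```

View pics/w11.png

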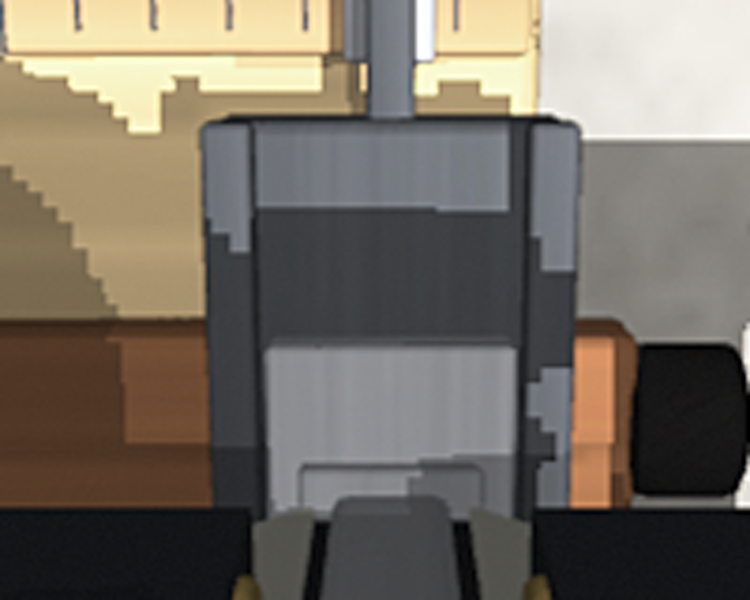

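The pointer (391 px) is centred on the clip (390 px), the lever plate has slid far across the head, and the keeper is still on the table. Handing in.

```bash
python3 -c "
from cell import workorder; print(workorder.sign_off())"
```

```text
the job is handed in; nothing more can be done
None
```

The gauge is set and the job was handed in at about 15.6 s. No verdict was reported.

**What I did**
- **Keeper:** I lifted the small dark keeper link off its pegs and stood it, released, on the bare table right of the board, at about (0.53, -0.15) m.
- **Leg:** I gripped the lever's tab at 50 N and drew the leg about 80 mm to the mark.
- **Lever:** I slid the lever closed to its stop and finished still gripping the tab.

**Last checks**
- **Pointer:** it was about 0.4 mm from the fin before closing. Afterwards it was centred on the clip to within 1 px; the fin itself was outside that last crop.
- **Lever stop:** the tool travelled 26.9 mm, then stopped. It stayed put as the push rose to 22 N, and I eased it to 17 N for the finish. I did not measure the lever's slide directly.
- **Grip:** the opening is 14 mm, which matches the tab.
- **Keeper:** the top camera still shows it at the same place on the table.
- **Bowl, cup and jars:** I kept away from them but did not re-measure them at the end.

**What disagreed**
- The first wrist picture was taken while the arm was still settling, so I discarded its fit and measured again.
- The second fit still left errors of up to about 4 px, so I aligned the pointer by a close-up view.

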